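# Close a plaster mould in the ratchet clamp and free it

## Robot

A 6-joint arm with a two-finger parallel gripper is mounted at the origin on the work surface. World frame = base frame: x ahead of the robot, y to its left, z up, the work surface at z = 0. Lengths are in m, angles in degrees, forces in N, time in s.
With the tool pointing down it reaches from about 0.4 to 0.825 m from the base axis. Payload 7 kg.
Tool frame: the origin (TCP) lies at the very end of the fingers, on their centre line; the grasp point (between the pads) lies r.pinch_z behind it (r.pinch_z is the distance from the TCP to the grasp point, in m); z points along the fingers, y is the direction in which the jaws open and shut (so a half turn about z gives the same grasp; the last joint's range is limited). The gripper opens to 88 mm and grips with 3 to 60 N. Pads are 19 mm wide; open, the fingers measure 130 mm over their backs; the gripper's body (78 mm by 193 mm) begins 47 mm behind the grasp point.
Start: joints at [92.538, 20.546, 0.682, 0, -70.136, -16.507], TCP at [0.163, 0.655, 0.207] pointing down, gripper open.
Joint ranges: [-176.03, 176.03], [-82.01, 121.73], [-58.28, 71.71], [-173.87, 95.51], [-174.79, -0.11], [-173.66, 173.66]. Speed limits (degrees/s): [136.94, 136.94, 172.46, 180, 180, 180].

## Interface

Orientations are given as [roll, pitch, yaw] about the fixed x, y, z axes, in that order (R = Rz(yaw) Ry(pitch) Rx(roll)).
In Python, from plant import r gives the robot as it stands. The module is installed in compiled form; this text tells all that it offers.
- The arm moves only by the tool servo_tool, never from a script. Its argument "steps" is a list of rows, each a list of 5 numbers: the finger opening in cm, from 0 to 8.76, then the shift along the tool's x, y, z in cm, then the turn about the tool's z in degrees. In form: [[fingers, x, y, z, spin], ...]. A call has 1 to 8 rows; each row shifts and turns the commanded pose from where the row before left it, along the tool's axes as they then stand; what a row does not reach is not made up. A row lasts 1/8 s, in which the tool goes at most 62.5 mm and 10.7 degrees, less where a joint would pass 70% of its speed; a pose out of reach is approached as far as the arm can. A call with a gripper value outside its range is refused whole. The fingers move at their own pace and stop on an object; "squeeze" is the grip in N (left out, the last holds). Time passes only in rows, so rows that do not move let the fingers close. It gives the time, the measured TCP pose, the force and the opening at its end, in the units of the state.
- r.get_state(): the state, without advancing time (a new reading comes with each control period).
- r.capture(name): name is "side" or "top"; returns the picture (400x640x3 uint8, red, green, blue); there is no depth.
- r.calibration(name): a dict with "K" (3x3 intrinsics, pixels), "rvec" (rotation vector, rad) and "tvec" (3), from world to camera coordinates, as OpenCV has them. Camera axes: x right, y down, z forward; pixel columns grow to the right and rows downward; lengths in m; the calibration is good to about 2 mm. A picture is of the moment at which its call begins. calibration takes no time and is no camera call.
- r.close_job(): hands the job in, once; it reports no verdict.
The state is a dict: "time_s": time; "joints": joint angles; "qd": joint speeds; "joint_torque": joint torques, N m; "tcp_pos": TCP position; "eef_rot": TCP orientation; "contact_force": force on the tool from outside, world axes, zero at the start; "moment": the same for the moment, N m; "gripper_width": finger opening in m.
Only numpy, scipy, OpenCV 4.12 (cv2) and the standard library are available. Lean on these libraries where they do the work, as an engineer would, in place of code of your own. Each camera call takes 0.05 s, during which the arm holds its last target.

## Task

Pump the clamp's black trigger (push its end down and let it rise, click by click) until the jaw has pushed the loose plaster mould half flush against the fixed half and holds it firmly, then take the hand off; stop as soon as the trigger turns clearly stiff, because over-tightening cracks the plaster. Then press the red release button and keep it down until the jaw has gone fully back, leaving the mould closed. Do not push the jaw or the plaster by hand, do not force the clamp, and leave the bowl, jar and brush where they are.

Things in the scene. Friction and masses are not known exactly. Their poses are not given: they have to be found in the camera images.
- clamp: Ratchet clamp fixed on a plywood board (150 x 380 x 15 mm). Origin on the table under the red button; +y is the way the jaw advances, x across, z up. Orange housing 48 mm wide, y = -61 to 56 mm, 88 mm high. Along y (mm): trigger end -128, trigger pivot -30, red button 0, jaw head 68, loose mould half, fixed half, end stop 257 to 277. Force it with no more than 35 N.
- jaw: Toothed steel bar with a square head, sliding along the clamp's +y. Origin at the top of the head's front end: clamp y = 68 mm, z = 48 mm when fully back, where it starts. Each full trigger stroke advances it by one click of 7 mm (it catches at about 5.5, 12.5, 19.5, .. 61.5 mm from fully back); a spring of about 5 N pulls it back. The bar's tail sticks out under the trigger.
- front_half: The loose plaster mould half, off-white with a blue band, 60 mm (y) x 100 mm (x) x 75 mm high, about 0.5 kg; it lies on the board between two low side strips. Origin at the centre of its underside; axes as the clamp's, roughly. Flush when its origin is at clamp y = 165 mm; it starts 4 to 10 mm short. Sliding it takes 2 to 4 N.
- rear_half: The fixed plaster mould half, same size, fast on the board. Origin at the centre of its underside, clamp y = 225 mm; its mating face is at clamp y = 195 mm.
- trigger (a joint): Angle of the trigger, rad: 0 at rest (sprung up), positive as its end is pushed down, hard stop 0.50. Pivot along the clamp's x at clamp y = -30, z = 90 mm. The jaw starts to move at about 0.18 rad and clicks on at about 0.33 running free, up to 0.42 when tight; push to 0.44 to 0.46 for a sure click, then let it rise fully to 0 before the next stroke or the release.
- trigger_pad (a point): Centre of the top of the trigger's end: orange patch on a black 34 x 34 mm pad, 107 mm up; 44 mm lower at 0.45 rad, almost straight down. Push needed at 0.45 rad: 6.5 to 7 N running free, 8 to 9 N sliding the loose half, 10 N if the mould is then held with 2 N, 11 N for 6 N, 12 N for 8 N, 12.7 N for 10 N, 14.4 N for 13 N, 16 N for 17 N (the squeeze is 4 N higher while pushed down).
- release (a joint): How far the red release button is pressed, in m: 0 up, 0.012 fully down (hard stop). It frees the ratchet beyond about 0.006; press it 8 or 9 mm and hold it down (about a second) until the jaw is back, else the ratchet catches again. It needs 3 to 4 N empty and up to 14 N with the clamp tight.
- release_top (a point): Centre of the top of the red button (22 mm across, facing up), 112 mm above the table; pressed straight down.
- jaw_head (a point): Centre of the jaw head's front. Ahead of it a black rubber pad, 40 mm across, stands on a brass spindle that is screwed out differently each time: pad face 22 to 48 mm ahead of here, not measured, so tightness must be felt. The pad is sprung, 1.1 N per mm: each click on the closed mould adds about 7.5 N. The mould must be held with 7 N or more and cracks above 23 N.
- bowl: small terracotta bowl, 90 mm across, 55 mm high; origin at the centre of its underside
- glaze_jar: blue ceramic jar with blue lid, 60 mm across, 70 mm high; origin at the centre of its underside
- brush: blue-handled brush lying on the table; origin at the middle of its underside
There are look-alikes about, which are no part of the job. There is more than one size of the front_half; the one meant has the size given above.

How it is judged (in metres and radians):
On the way:
1. the ratchet alone, with the hand off the clamp, holds the loose mould half flush (within 2 mm) and square against the fixed half, squeezing it with more than 7 N (contact force between jaw and front_half above 7 N and y of front_half in the frame of clamp above 0.163 m and angle between the x axis of front_half and the x axis of clamp, either way round below 0.03 rad and contact force between the fingers and clamp below 0.5 N), for 0.3 s.
At the end, for the whole second after the job is handed in: The jaw is fully back (within 4 mm), the loose mould half still stands upright, square (0.03 rad) and flush (gap under 2.5 mm) against the fixed half, at rest, and the trigger is up (y of jaw in the frame of clamp below 0.072 m and y of front_half in the frame of clamp above 0.1625 m and angle between the x axis of front_half and the x axis of clamp, either way round below 0.03 rad and angle between front_half's own z axis and vertical below 0.04 rad and linear speed of front_half below 0.01 m/s and value of joint trigger below 0.05 rad); the robot touches nothing.
It fails at once if the plaster is squeezed with more than 23 N (contact force between jaw and front_half above 23 N).
It fails at once if the loose mould half is pushed by hand (contact force between any of the fingers, the arm and front_half above 1 N).
It fails at once if the jaw is pushed by hand (contact force between any of the fingers, the arm and jaw above 1 N).
It fails at once if the clamp is forced with more than 35 N (contact force between any of the fingers, the arm and clamp above 35 N).
It fails at once if the bowl, jar or brush is moved by more than 25 mm (distance of any of bowl, glaze_jar, brush from where it was at the start of the episode above 0.025 m).
It also fails if it takes over 64 s, if anything falls off the work surface, if the arm or the gripper's body presses on something with over 40 N, if the wrist force passes 120 N, or if a joint passes its speed limit or range.

## Working session

There is one attempt and no reset: what is moved stays moved. The work goes in short steps, Python scripts to look and compute and a tool call to move; the robot and the scene stay as the last step left them, time stands still between calls to the robot, and variables do not carry over. Pictures are saved under pics/ and viewed, and the job is handed in when it is done.

Besides the shell and the picture viewer there is one more tool, called after "Emit:" by a JSON object that holds its "op" and its "data", one argument or row to a line. servo_tool: Moves the arm, as the interface text tells. Its arguments: {"type":"object","properties":{"steps":{"type":"array","items":{"type":"array","items":{"type":"number"}}},"squeeze":{"type":"number"}},"required":["steps"]}

```bash
mkdir -p pics; python3 - <<'E'
from plant import r
import cv2
s=r.get_state()
for k in ("time_s","tcp_pos","eef_rot","contact_force","gripper_width"): print(k,s[k])
print(r.pinch_z)
for n in ("side","top"):
    im=r.capture(n); cv2.imwrite(f"pics/{n}0.png",im[:,:,::-1]); c=r.calibration(n); print(n,c)
E
```

```text
time_s 0.0
tcp_pos [0.16284278 0.65452872 0.20561839]
eef_rot [ 1.79905122e+02 -8.96583404e-03 -1.39758365e+01]
contact_force [-0.21856876 -0.12526757 -0.43538329]
gripper_width 0.08794665433650524
0.0188
side {'K': array([[495.79493708,   0.        , 319.34568457],
       [  0.        , 495.79493708, 195.84556639],
       [  0.        ,   0.        ,   1.        ]]), 'rvec': array([ 2.07854796, -0.60423414,  0.32620182]), 'tvec': array([-0.4538637 ,  0.26928773,  1.16113446])}
top {'K': array([[472.65469787,   0.        , 326.46891153],
       [  0.        , 472.65469787, 202.48022162],
       [  0.        ,   0.        ,   1.        ]]), 'rvec': array([ 2.17101356, -2.17892809,  0.10012221]), 'tvec': array([0.03983042, 0.54093257, 1.06900854])}
```

View pics/side0.png

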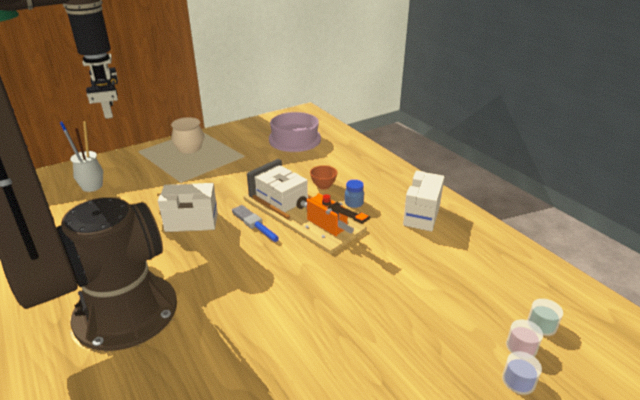

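View pics/top0.png

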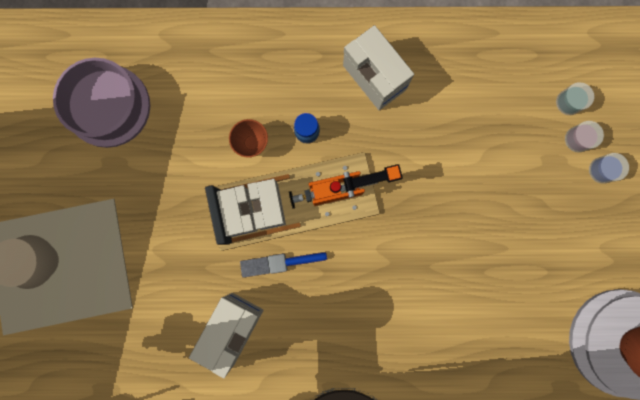

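Top view: clamp button at (336,187), trigger pad at (394,173), mould halves at (235–280,205). The look-alike blocks are at (378,68) and (225,335), off the board. The orange pad could be confused with the orange housing (322,190), and the red button with the terracotta bowl (248,138). I'll choose the parts on the board and check them in a crop.

```bash
cat > h.py <<'E'
import numpy as np, cv2
from plant import r
def ray(n,p):
    c=r.calibration(n);R,_=cv2.Rodrigues(c["rvec"]);t=np.asarray(c["tvec"]).ravel()
    u=cv2.undistortPoints(np.array([[p]],float),c["K"],None).ravel()
    return -R.T@t, R.T@np.array([u[0],u[1],1.])
def plane(n,p,z):
    o,d=ray(n,p); return o+d*(z-o[2])/d[2]
def proj(n,X):
    c=r.calibration(n);return cv2.projectPoints(np.array([X],float),c["rvec"],c["tvec"],c["K"],None)[0].ravel()
def tri(p,q):
    o1,d1=ray("top",p);o2,d2=ray("side",q)
    A=np.c_[d1,-d2];k=np.linalg.lstsq(A,o2-o1,rcond=None)[0]
    a=o1+k[0]*d1;b=o2+k[1]*d2; return (a+b)/2,np.linalg.norm(a-b)
def blobs(im,lo,hi,roi,amin=8):
    h=cv2.cvtColor(im,cv2.COLOR_RGB2HSV);m=cv2.inRange(h,lo,hi)
    k=np.zeros_like(m);x0,y0,x1,y1=roi;k[y0:y1,x0:x1]=255;m&=k
    n,_,st,ce=cv2.connectedComponentsWithStats(m)
    return [(ce[i].round(1),st[i].tolist()) for i in range(1,n) if st[i][4]>=amin]
E
python3 - <<'E'
from h import *
t=cv2.imread("pics/top0.png")[:,:,::-1].copy();s=cv2.imread("pics/side0.png")[:,:,::-1].copy()
for nm,im,roi in(("top",t,(200,130,420,250)),("side",s,(240,150,380,260))):
    print(nm,"orange",blobs(im,(6,180,120),(14,255,255),roi)); print(nm,"red",blobs(im,(0,180,100),(4,255,255),roi))
a=cv2.resize(t[140:260,200:420],None,fx=3.6,fy=3.6,interpolation=cv2.INTER_CUBIC);cv2.imwrite("pics/ct.png",a[:,:,::-1])
a=cv2.resize(s[150:260,235:385],None,fx=5,fy=5,interpolation=cv2.INTER_CUBIC);cv2.imwrite("pics/cs.png",a[:,:,::-1])
print(plane("top",(336,187),.112),plane("top",(394,173),.107))
E
```

```text
top orange [(array([260.8, 138.7]), [255, 130, 12, 23, 185]), (array([393.2, 172.4]), [387, 166, 14, 14, 145]), (array([354.5, 173.5]), [350, 172, 10, 4, 31]), (array([325.3, 189.5]), [309, 175, 39, 29, 556]), (array([358.7, 190.7]), [354, 188, 11, 6, 44])]
top red [(array([335.2, 185.9]), [331, 182, 10, 9, 73])]
side orange [(array([324.4, 174.8]), [311, 166, 26, 23, 237]), (array([322.6, 216.9]), [306, 194, 38, 42, 692]), (array([331.1, 201.4]), [329, 199, 6, 5, 17]), (array([342.9, 217.6]), [339, 213, 9, 11, 57]), (array([360.9, 216.4]), [355, 212, 14, 9, 40])]
side red [(array([325.8, 197.7]), [323, 195, 7, 7, 30])]
[0.5661939  0.01746587 0.112     ] [ 0.59670701 -0.10760062  0.107     ]
```

View pics/ct.png

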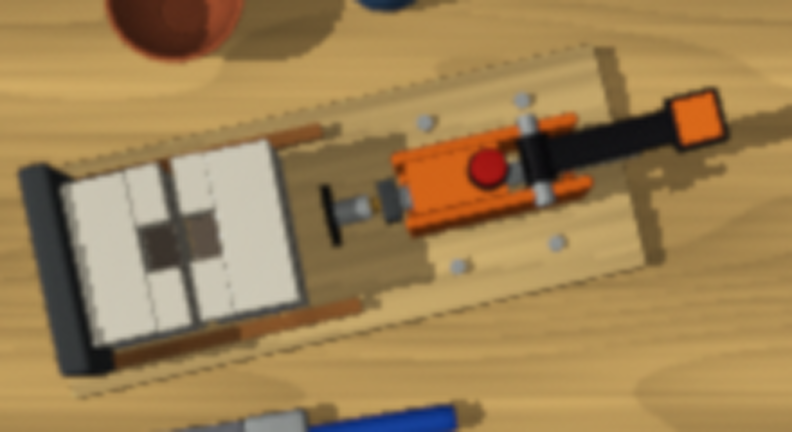

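View pics/cs.png

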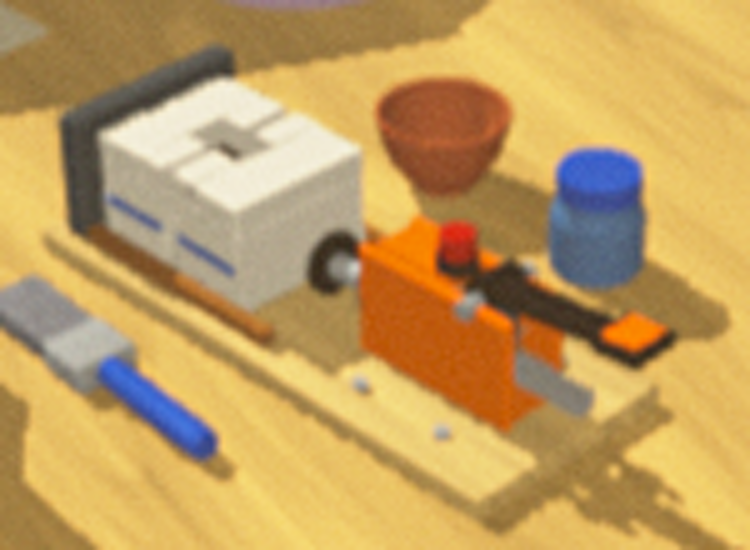

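```bash
python3 - <<'E'
from h import *
B,e=tri((335.2,185.9),(325.8,197.7));P,e2=tri((393.2,172.4),(360.9,216.4))
print("tri",B,e,P,e2)
b=plane("top",(335.6,186.5),.110);p=plane("top",(393.2,172.4),.107);print(b,p)
b2=plane("side",(325.8,197.2),.110);p2=plane("side",(360.9,216.4),.107);print(b2,p2)
d=b[:2]-p[:2];print(np.linalg.norm(d),np.degrees(np.arctan2(d[1],d[0])))
# board edges heading check from housing edge pixels (crop/3.6+offset)
q=lambda x,y,z:plane("top",(200+x/3.6,140+y/3.6),z)
e=q(395,155,.088)-q(578,115,.088);print("housing edge",np.degrees(np.arctan2(e[1],e[0])),np.linalg.norm(e))
e=q(75,388,.015)-q(655,265,.015);print("board edge",np.degrees(np.arctan2(e[1],e[0])),np.linalg.norm(e))
f=[q(270,142,.09),q(303,303,.09)];print("front face",f, np.linalg.norm(f[0]-f[1]))
E
```

```text
tri [0.56989442 0.01874822 0.10578379] 0.001216554619042519 [ 0.59845649 -0.10619529  0.10628983] 0.0007463807948854477
[0.56752365 0.01827316 0.11      ] [ 0.59801707 -0.10590079  0.107     ]
[0.56832777 0.01527314 0.11      ] [ 0.59821816 -0.10708333  0.107     ]
0.1278632758391331 103.79711678385428
housing edge 102.22776365302937 0.11405093292631756
board edge 101.76172650816288 0.38199530818974237
front face [array([0.58604222, 0.15018553, 0.09      ]), array([0.48825531, 0.1297187 , 0.09      ])] 0.09990581544085615
```

Emit:
{"op": "servo_tool", "data": {
  "steps": [
    [0, 3.8, 3.98, 0, 0],
    [0, 3.8, 3.98, 0, 0],
    [0, 3.8, 3.98, 0, 0],
    [0, 3.8, 3.98, 0, 0],
    [0, 3.8, 3.98, 0, 0],
    [0, 3.8, 3.98, 0, 0],
    [0, 3.8, 3.98, 0, 0],
    [0, 3.8, 3.98, 0, 0]
  ],
  "squeeze": 20
}}

```text
time_s: 1.1
tcp_pos: [0.3815, 0.2709, 0.2065]
eef_rot: [-180.0, 0.0, -13.9]
contact_force: [1.1, 0.9, -0.0]
gripper_width: 0.0133
```

Emit:
{"op": "servo_tool", "data": {
  "steps": [
    [0, 3.8, 3.98, 0, 0],
    [0, 3.8, 3.98, 0, 0],
    [0, 3.8, 3.98, 0, 0],
    [0, 3.8, 3.98, 0, 0],
    [0, 3.8, 3.98, 0, 0],
    [0, 3.8, 3.98, 0, 0],
    [0, 3.8, 3.98, 0, 0],
    [0, 3.8, 3.98, 0, 0]
  ]
}}

```text
time_s: 2.1
tcp_pos: [0.5998, -0.1115, 0.2063]
eef_rot: [180.0, 0.0, -14.0]
contact_force: [1.2, 1.1, -0.0]
gripper_width: 0.0007
```

Emit:
{"op": "servo_tool", "data": {
  "steps": [
    [0, 0, 0, 0, 10.5],
    [0, 0, 0, 0, 10.5],
    [0, 0, 0, 0, 10.5],
    [0, 0, 0, 0, 10.5],
    [0, 0, 0, 0, 10.5],
    [0, 0, 0, 0, 10.5],
    [0, 0, 0, 0, 0],
    [0, 0, 0, 0, 0]
  ]
}}

```text
time_s: 3.1
tcp_pos: [0.5991, -0.1097, 0.2064]
eef_rot: [180.0, 0.0, -76.7]
contact_force: [-0.0, 0.4, 0.2]
gripper_width: 0.0006
```

Emit:
{"op": "servo_tool", "data": {
  "steps": [
    [0, 0.1, 0, 3, 0],
    [0, 0, 0, 3, 0],
    [0, 0, 0, 2.4, 0],
    [0, 0, 0, 0.6, 0],
    [0, 0, 0, 0, 0]
  ]
}}

```text
time_s: 3.72
tcp_pos: [0.5997, -0.1108, 0.1168]
eef_rot: [180.0, -0.0, -76.9]
contact_force: [-0.0, 0.5, 0.3]
gripper_width: 0.0006
```

```bash
cat > look.py <<'E'
import sys
from h import *
k=sys.argv[1]
s=r.get_state();print(s["time_s"],s["tcp_pos"],s["contact_force"])
im=r.capture("side");a=cv2.resize(im[130:270,225:395],None,fx=4.5,fy=4.2,interpolation=cv2.INTER_CUBIC);cv2.imwrite(f"pics/s{k}.png",a[:580,:,::-1])
im=r.capture("top");a=cv2.resize(im[140:260,200:420],None,fx=3.6,fy=3.6,interpolation=cv2.INTER_CUBIC);cv2.imwrite(f"pics/t{k}.png",a[:,:,::-1])
E
python3 look.py 1
```

```text
3.725 [ 0.59968534 -0.11076474  0.11681329] [-0.03640392  0.4500601   0.34756734]
```

View pics/s1.png

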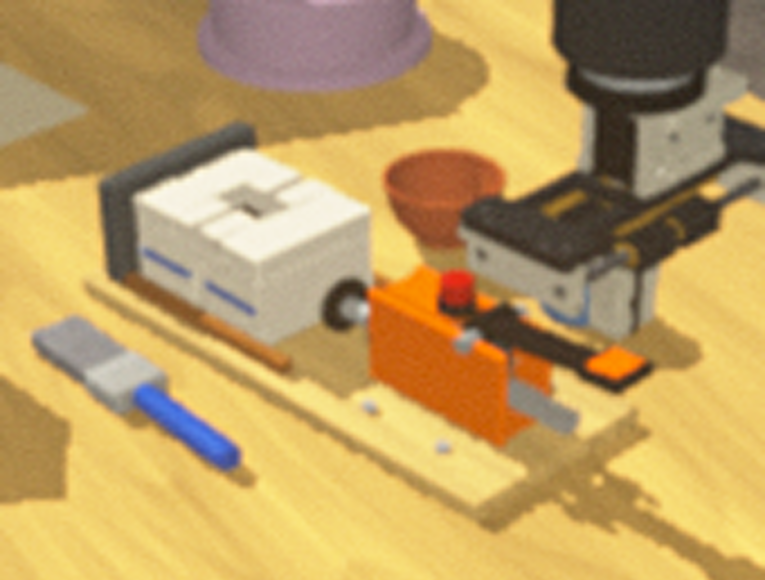

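View pics/t1.png

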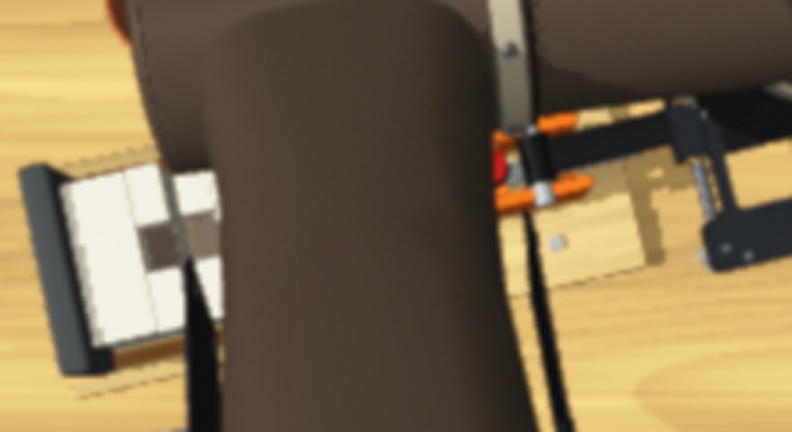

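```bash
python3 - <<'E'
from h import *
s=r.get_state();X=np.array(s["tcp_pos"]);print(s["time_s"],X)
u=proj("side",X);print(u,(u-[225,130])*[4.5,4.2]); u=proj("top",X);print(u,(u-[200,140])*3.6)
u=proj("side",X+[0,0,.07]);print((u-[225,130])*[4.5,4.2])
E
```

```text
3.825 [ 0.60029122 -0.11068617  0.11771502]
[362.55155905 213.4624941 ] [618.9820157  350.54247523]
[396.13894446 170.55717401] [706.10020006 110.00582645]
[624.73364918 254.96592703]
```

```bash
python3 - <<'E'
from h import *
im=r.capture("side");a=cv2.resize(im[165:235,315:405],None,fx=8,fy=8,interpolation=cv2.INTER_CUBIC)
s=r.get_state();X=np.array(s["tcp_pos"]);u=proj("side",X)
for w in [(0,0,0)]:
    p=((u-[315,165]+.5)*8).astype(int);cv2.circle(a,tuple(map(int,p)),3,(0,255,0),-1)
cv2.imwrite("pics/z2.png",a[:,:,::-1]);o,_=ray("side",(0,0));print(o)
E
```

```text
[-0.05859363 -0.94235729  0.85747939]
```

View pics/z2.png

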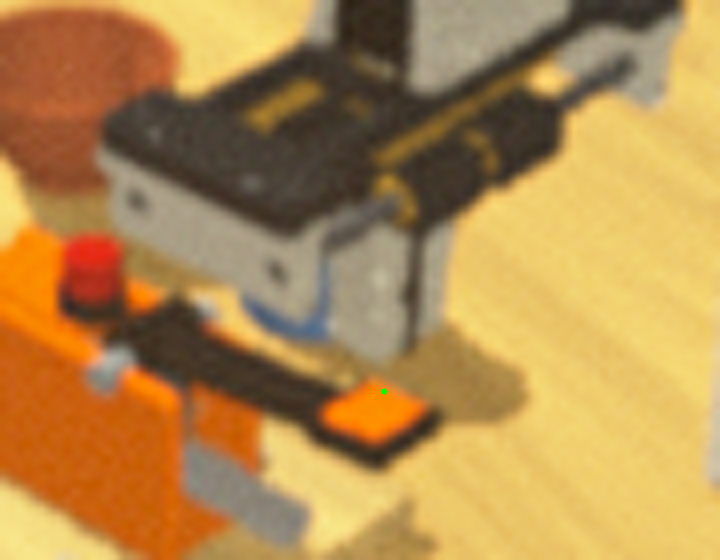

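The side view shows the closed fingers directly above the pad, with the finger bottom at about (387,335) in the zoom and the pad at (375,410). The fingers look a little higher than the reported TCP, at (384,391), so I'll find the contact height by touch.

Emit:
{"op": "servo_tool", "data": {
  "steps": [
    [0, 0, 0, 0.5, 0],
    [0, 0, 0, 0.5, 0],
    [0, 0, 0, 0, 0]
  ]
}}

```text
time_s: 4.25
tcp_pos: [0.5991, -0.1107, 0.106]
eef_rot: [179.9, 0.0, -77.0]
contact_force: [-0.7, -1.0, 0.2]
gripper_width: 0.0005
```

Emit:
{"op": "servo_tool", "data": {
  "steps": [
    [0, 0, 0, 0.5, 0],
    [0, 0, 0, 0, 0]
  ]
}}

```text
time_s: 4.5
tcp_pos: [0.5991, -0.1107, 0.101]
eef_rot: [179.9, 0.0, -77.0]
contact_force: [-0.6, -0.1, -0.3]
gripper_width: 0.0005
```

Emit:
{"op": "servo_tool", "data": {
  "steps": [
    [0, 0, 0, 0.5, 0],
    [0, 0, 0, 0, 0]
  ]
}}

```text
time_s: 4.75
tcp_pos: [0.5992, -0.1107, 0.0961]
eef_rot: [180.0, 0.0, -77.0]
contact_force: [-0.8, 0.1, -0.1]
gripper_width: 0.0004
```

```bash
python3 look.py 3; python3 - <<'E'
from h import *
im=r.capture("side");a=cv2.resize(im[165:235,315:405],None,fx=8,fy=8,interpolation=cv2.INTER_CUBIC)
s=r.get_state();X=np.array(s["tcp_pos"]);u=proj("side",X)
p=((u-[315,165]+.5)*8).astype(int);cv2.circle(a,tuple(map(int,p)),3,(0,255,0),-1)
cv2.imwrite("pics/z3.png",a[:,:,::-1])
s0=cv2.imread("pics/side0.png");u=proj("side",[.16284,.65453,.20562]);print(u)
a=cv2.resize(s0[50:140,60:150],None,fx=6,fy=6,interpolation=cv2.INTER_CUBIC);p=((u-[60,50]+.5)*6).astype(int);cv2.circle(a,tuple(map(int,p)),3,(0,255,0),-1);cv2.imwrite("pics/z0.png",a)
E
```

```text
4.75 [ 0.59917407 -0.11067565  0.09605183] [-0.76642983  0.06752862 -0.07198851]
[110.82499242 117.25943546]
```

View pics/z3.png

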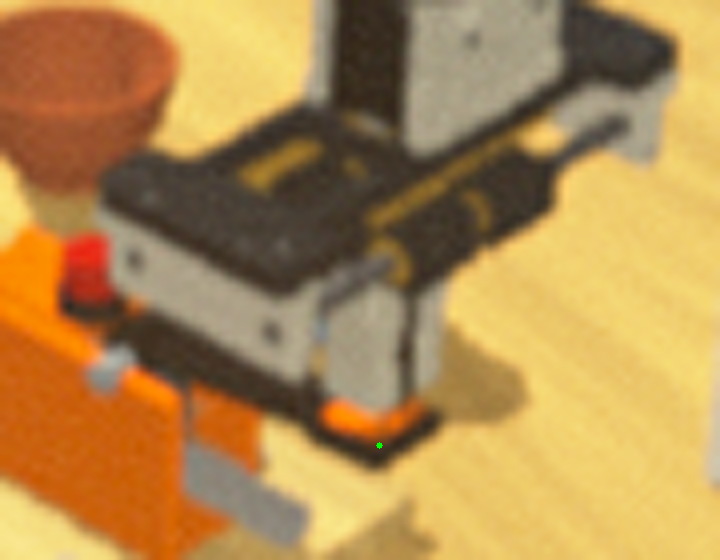

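View pics/z0.png

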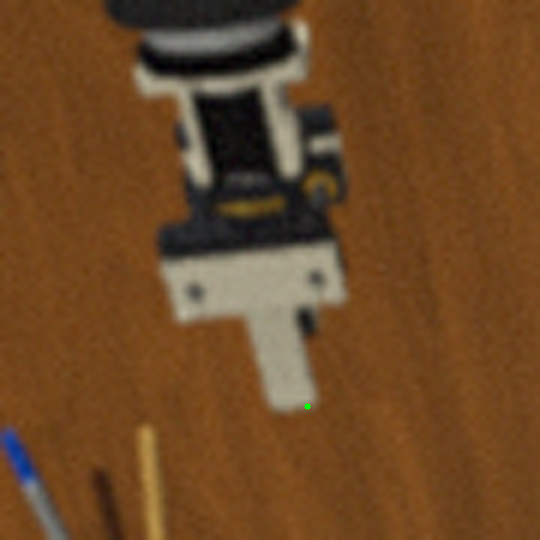

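Start picture: the open finger end also sits higher than the reported TCP would put it. The true finger end is therefore about 15–20 mm above the reported TCP. In the zoom the fingers are just above the orange pad at (372,408). I'll keep feeling downwards in small steps.

Emit:
{"op": "servo_tool", "data": {
  "steps": [
    [0, 0, 0, 0.4, 0],
    [0, 0, 0, 0, 0]
  ]
}}

```text
time_s: 5.15
tcp_pos: [0.5992, -0.1107, 0.0922]
eef_rot: [180.0, 0.0, -77.0]
contact_force: [0.2, 0.4, 0.6]
gripper_width: 0.0006
```

Emit:
{"op": "servo_tool", "data": {
  "steps": [
    [0, 0, 0, 0.4, 0],
    [0, 0, 0, 0, 0]
  ]
}}

```text
time_s: 5.4
tcp_pos: [0.5992, -0.1107, 0.0881]
eef_rot: [180.0, 0.0, -77.0]
contact_force: [-0.1, 0.5, -0.3]
gripper_width: 0.0006
```

Emit:
{"op": "servo_tool", "data": {
  "steps": [
    [0, 0, 0, 0.4, 0],
    [0, 0, 0, 0, 0]
  ]
}}

```text
time_s: 5.65
tcp_pos: [0.5996, -0.1107, 0.0844]
eef_rot: [-180.0, -0.0, -77.0]
contact_force: [0.6, -0.1, 0.6]
gripper_width: 0.0004
```

```bash
cat > zoom.py <<'E'
import sys
from h import *
im=r.capture("side");a=cv2.resize(im[165:235,315:405],None,fx=8,fy=8,interpolation=cv2.INTER_CUBIC)
s=r.get_state();u=proj("side",s["tcp_pos"]);print(s["time_s"],s["tcp_pos"],s["contact_force"],s["moment"])
p=((u-[315,165]+.5)*8).astype(int);cv2.circle(a,tuple(map(int,p)),3,(0,255,0),-1)
cv2.imwrite(f"pics/z{sys.argv[1]}.png",a[:,:,::-1])
E
python3 zoom.py 4
```

```text
5.7 [ 0.59958372 -0.1107185   0.08455429] [-0.00810603 -0.10426467  0.1700868 ] [ 0.0199903  -0.01071468  0.00400194]
```

View pics/z4.png

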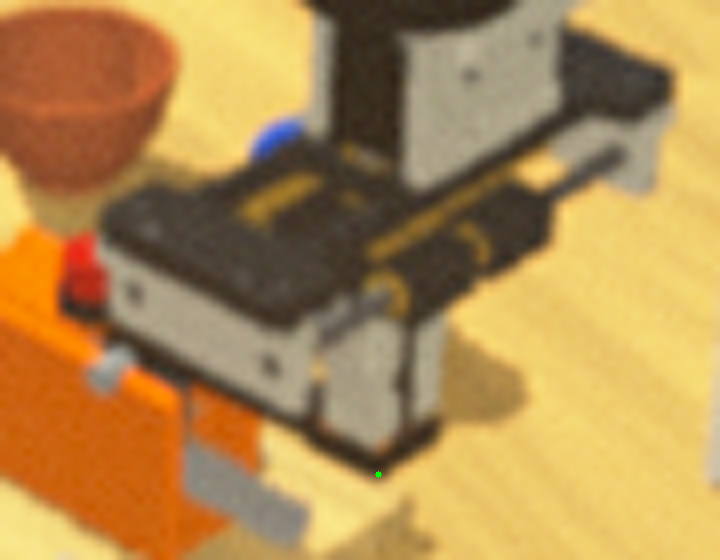

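Zoom: the fingers now cover the pad at about (378,440) and the trigger hasn't moved. Contact is close.

Emit:
{"op": "servo_tool", "data": {
  "steps": [
    [0, 0, 0, 0.3, 0],
    [0, 0, 0, 0, 0]
  ]
}}

```text
time_s: 5.95
tcp_pos: [0.5996, -0.1107, 0.0814]
eef_rot: [-180.0, -0.0, -77.0]
contact_force: [0.3, -0.4, 1.4]
gripper_width: 0.0002
```

Emit:
{"op": "servo_tool", "data": {
  "steps": [
    [0, 0, 0, 0.3, 0],
    [0, 0, 0, 0, 0]
  ]
}}

```text
time_s: 6.2
tcp_pos: [0.5995, -0.1107, 0.0784]
eef_rot: [180.0, -0.0, -77.0]
contact_force: [0.7, -1.2, 1.3]
gripper_width: 0.0002
```

Emit:
{"op": "servo_tool", "data": {
  "steps": [
    [0, 0, 0, 0.3, 0],
    [0, 0, 0, 0, 0]
  ]
}}

```text
time_s: 6.45
tcp_pos: [0.5995, -0.1108, 0.0754]
eef_rot: [180.0, -0.0, -77.0]
contact_force: [0.8, -0.8, 1.3]
gripper_width: 0.0004
```

Emit:
{"op": "servo_tool", "data": {
  "steps": [
    [0, 0, 0, 0.5, 0],
    [0, 0, 0, 0.5, 0],
    [0, 0, 0, 0, 0]
  ]
}}

```text
time_s: 6.82
tcp_pos: [0.5996, -0.1107, 0.0654]
eef_rot: [-180.0, -0.0, -77.0]
contact_force: [-0.4, -2.0, 5.3]
gripper_width: 0.0006
```

Emit:
{"op": "servo_tool", "data": {
  "steps": [
    [0, 0, 0, 0.5, 0],
    [0, 0, 0, 0.5, 0],
    [0, 0, 0, 0, 0]
  ]
}}

```text
time_s: 7.2
tcp_pos: [0.5995, -0.1101, 0.0555]
eef_rot: [-180.0, 0.0, -77.0]
contact_force: [-0.5, 3.1, 5.8]
gripper_width: 0.0002
```

Emit:
{"op": "servo_tool", "data": {
  "steps": [
    [0, 0, 0, 0.4, 0],
    [0, 0, 0, 0.4, 0],
    [0, 0, 0, 0, 0]
  ]
}}

```text
time_s: 7.58
tcp_pos: [0.5998, -0.1102, 0.0479]
eef_rot: [-180.0, 0.0, -77.0]
contact_force: [-1.4, 2.7, 6.8]
gripper_width: 0.0004
```

```bash
python3 zoom.py 5
```

```text
7.625 [ 0.59983454 -0.11022103  0.0480214 ] [-1.34791654  2.75129474  6.41312255] [ 1.1363841   0.43864133 -0.04510946]
```

View pics/z5.png

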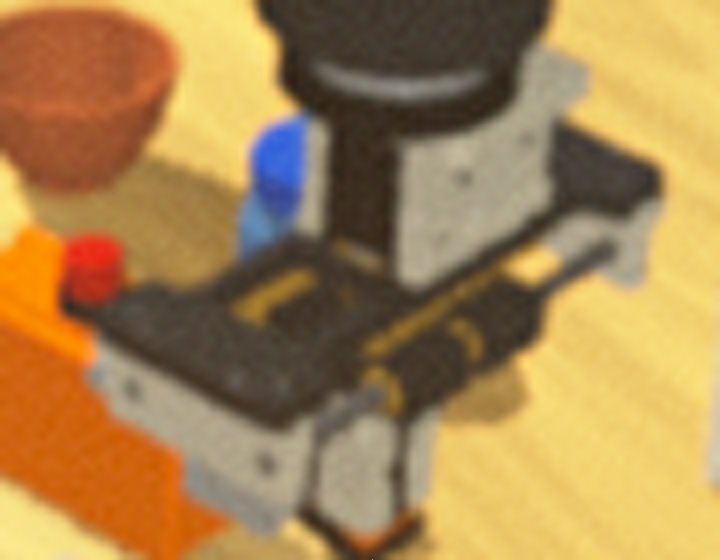

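The pad is still under the fingertips, near (370,535) in the zoom, and has moved well down.

Emit:
{"op": "servo_tool", "data": {
  "steps": [
    [0, 0, 0, 0.4, 0],
    [0, 0, 0, 0, 0]
  ]
}}

```text
time_s: 7.88
tcp_pos: [0.6, -0.1102, 0.0441]
eef_rot: [-179.9, 0.0, -77.0]
contact_force: [-0.6, 2.4, 6.7]
gripper_width: 0.0002
```

Emit:
{"op": "servo_tool", "data": {
  "steps": [
    [0, 0, 0, 0.2, 0],
    [0, 0, 0, 0, 0]
  ]
}}

```text
time_s: 8.12
tcp_pos: [0.6, -0.1102, 0.0422]
eef_rot: [-179.9, 0.0, -77.0]
contact_force: [-1.0, 2.3, 7.1]
gripper_width: 0.0006
```

```bash
python3 look.py 6
```

```text
8.125 [ 0.60004217 -0.11022543  0.04219203] [-0.99957593  2.30413832  7.0804348 ]
```

View pics/s6.png

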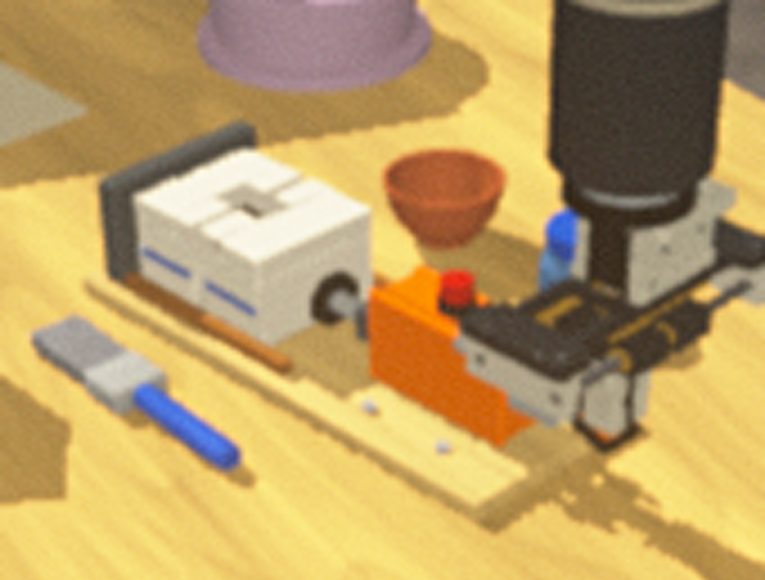

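Emit:
{"op": "servo_tool", "data": {
  "steps": [
    [0, 0, 0, -1.2, 0],
    [0, 0, 0, -1.2, 0],
    [0, 0, 0, -1.2, 0],
    [0, 0, 0, -1.0, 0],
    [0, 0, 0, 0, 0]
  ]
}}

```text
time_s: 8.85
tcp_pos: [0.5996, -0.1104, 0.0883]
eef_rot: [-180.0, 0.0, -77.0]
contact_force: [0.7, 0.1, 0.0]
gripper_width: 0.0002
```

```bash
python3 look.py 7
```

```text
8.85 [ 0.59955494 -0.11044176  0.08825642] [0.6811771  0.14307715 0.02232638]
```

View pics/s7.png

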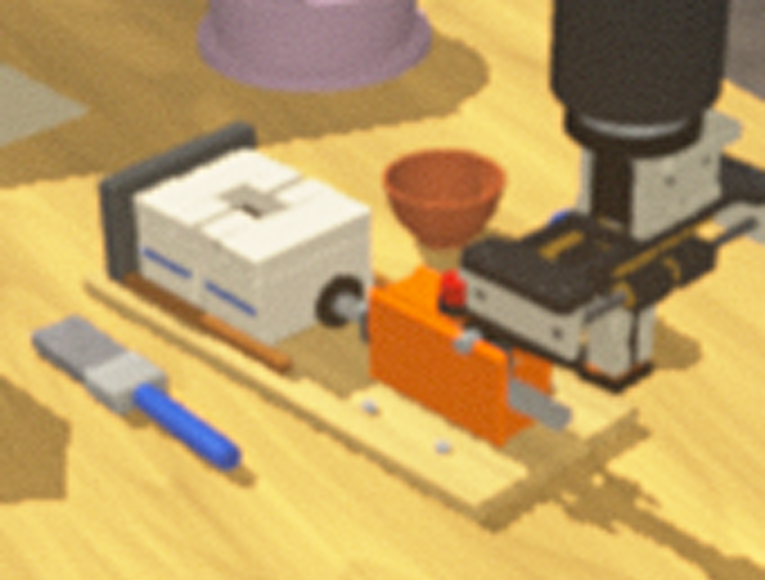

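The rubber pad moved from (345,305) to (337,302) and stayed there, so the click caught. Next strokes.

Emit:
{"op": "servo_tool", "data": {
  "steps": [
    [0, 0, 0, 1.2, 0],
    [0, 0, 0, 1.0, 0],
    [0, 0, 0, 1.0, 0],
    [0, 0, 0, 0.8, 0],
    [0, 0, 0, 0.4, 0],
    [0, 0, 0, 0.25, 0],
    [0, 0, 0, 0, 0],
    [0, 0, 0, 0, 0]
  ]
}}

```text
time_s: 9.95
tcp_pos: [0.5996, -0.1103, 0.0406]
eef_rot: [180.0, 0.0, -77.0]
contact_force: [-0.5, 2.3, 7.0]
gripper_width: 0.0
```

Emit:
{"op": "servo_tool", "data": {
  "steps": [
    [0, 0, 0, -1.2, 0],
    [0, 0, 0, -1.2, 0],
    [0, 0, 0, -1.2, 0],
    [0, 0, 0, -1.05, 0],
    [0, 0, 0, 0, 0]
  ]
}}

```text
time_s: 10.58
tcp_pos: [0.5997, -0.1104, 0.0883]
eef_rot: [-179.9, 0.0, -77.0]
contact_force: [-1.5, -0.8, -0.8]
gripper_width: 0.0007
```

Emit:
{"op": "servo_tool", "data": {
  "steps": [
    [0, 0, 0, 1.2, 0],
    [0, 0, 0, 1.0, 0],
    [0, 0, 0, 1.0, 0],
    [0, 0, 0, 0.8, 0],
    [0, 0, 0, 0.4, 0],
    [0, 0, 0, 0.25, 0],
    [0, 0, 0, 0, 0],
    [0, 0, 0, 0, 0]
  ]
}}

```text
time_s: 11.58
tcp_pos: [0.5995, -0.1102, 0.0406]
eef_rot: [180.0, 0.0, -76.9]
contact_force: [-1.3, 3.1, 6.6]
gripper_width: 0.0004
```

```bash
python3 look.py 8
```

```text
11.575 [ 0.59954648 -0.11023962  0.04057682] [-1.25845445  3.0685309   6.55394333]
```

View pics/s8.png

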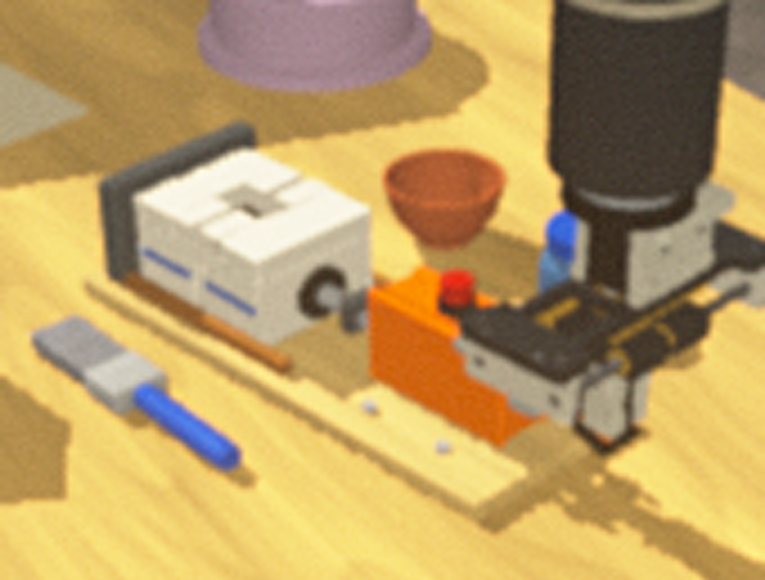

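The jaw pad is now at about (322,292), close to the block face. It still pushes freely at 6.6–7.0 N.

Emit:
{"op": "servo_tool", "data": {
  "steps": [
    [0, 0, 0, -1.2, 0],
    [0, 0, 0, -1.2, 0],
    [0, 0, 0, -1.2, 0],
    [0, 0, 0, -1.05, 0],
    [0, 0, 0, 0, 0]
  ]
}}

```text
time_s: 12.3
tcp_pos: [0.5996, -0.1104, 0.0882]
eef_rot: [-179.9, 0.0, -77.0]
contact_force: [0.2, -0.6, -0.8]
gripper_width: 0.0004
```

Emit:
{"op": "servo_tool", "data": {
  "steps": [
    [0, 0, 0, 1.2, 0],
    [0, 0, 0, 1.0, 0],
    [0, 0, 0, 1.0, 0],
    [0, 0, 0, 0.8, 0],
    [0, 0, 0, 0.4, 0],
    [0, 0, 0, 0.25, 0],
    [0, 0, 0, 0, 0],
    [0, 0, 0, 0, 0]
  ]
}}

```text
time_s: 13.3
tcp_pos: [0.5996, -0.1102, 0.0407]
eef_rot: [-180.0, 0.0, -76.9]
contact_force: [-0.9, 1.8, 9.4]
gripper_width: 0.0007
```

```bash
python3 look.py 9
```

```text
13.3 [ 0.59963918 -0.11017454  0.04065421] [-0.88882441  1.79536001  9.38070545]
```

View pics/s9.png

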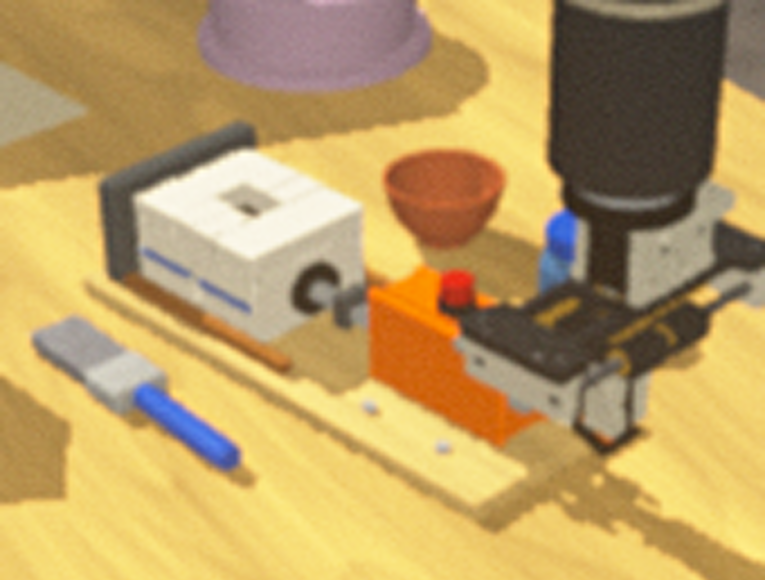

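At 9.4 N the block slid and the gap at (205,280) looks nearly closed. Next stroke.

Emit:
{"op": "servo_tool", "data": {
  "steps": [
    [0, 0, 0, -1.2, 0],
    [0, 0, 0, -1.2, 0],
    [0, 0, 0, -1.2, 0],
    [0, 0, 0, -1.05, 0],
    [0, 0, 0, 0, 0]
  ]
}}

```text
time_s: 14.02
tcp_pos: [0.5996, -0.1104, 0.0882]
eef_rot: [-180.0, 0.0, -77.0]
contact_force: [-0.6, 0.1, 0.5]
gripper_width: 0.0004
```

Emit:
{"op": "servo_tool", "data": {
  "steps": [
    [0, 0, 0, 1.2, 0],
    [0, 0, 0, 1.0, 0],
    [0, 0, 0, 1.0, 0],
    [0, 0, 0, 0.8, 0],
    [0, 0, 0, 0.4, 0],
    [0, 0, 0, 0.25, 0],
    [0, 0, 0, 0, 0],
    [0, 0, 0, 0, 0]
  ]
}}

```text
time_s: 15.02
tcp_pos: [0.5998, -0.1101, 0.041]
eef_rot: [-180.0, 0.0, -76.9]
contact_force: [-0.8, 3.8, 11.4]
gripper_width: 0.0004
```

```bash
python3 look.py 10
```

```text
15.025 [ 0.59982148 -0.11011359  0.04102982] [-0.8491422   3.75849493 11.39877355]
```

View pics/s10.png

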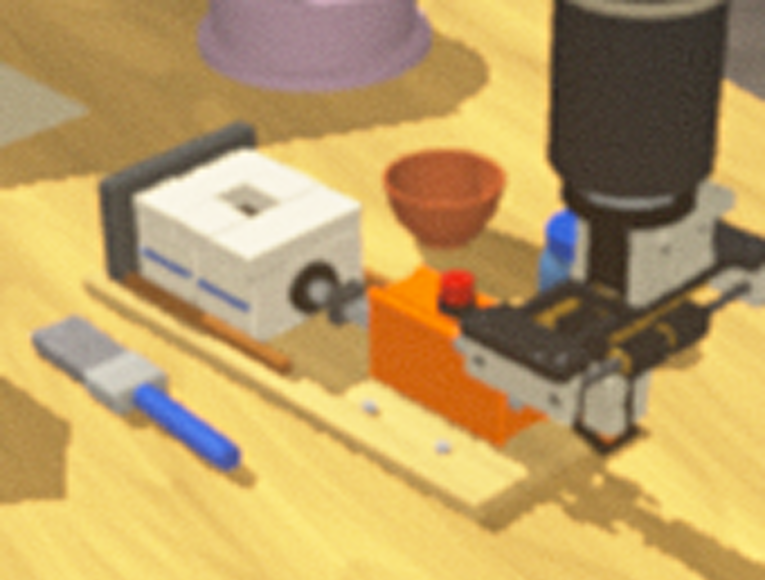

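11.4 N means a hold of about 6–8 N, which straddles the 7 N limit. One more click gives about 14 N, peaking near 18 N, still under 23 N.

Emit:
{"op": "servo_tool", "data": {
  "steps": [
    [0, 0, 0, -1.2, 0],
    [0, 0, 0, -1.2, 0],
    [0, 0, 0, -1.2, 0],
    [0, 0, 0, -1.05, 0],
    [0, 0, 0, 0, 0]
  ]
}}

```text
time_s: 15.75
tcp_pos: [0.5995, -0.1104, 0.0879]
eef_rot: [-180.0, 0.0, -77.0]
contact_force: [0.5, -0.2, -0.2]
gripper_width: 0.0005
```

Emit:
{"op": "servo_tool", "data": {
  "steps": [
    [0, 0, 0, 1.2, 0],
    [0, 0, 0, 1.0, 0],
    [0, 0, 0, 1.0, 0],
    [0, 0, 0, 0.6, 0],
    [0, 0, 0, 0.3, 0],
    [0, 0, 0, 0.25, 0],
    [0, 0, 0, 0, 0]
  ]
}}

```text
time_s: 16.62
tcp_pos: [0.6, -0.1099, 0.0442]
eef_rot: [-179.9, 0.0, -76.9]
contact_force: [-2.3, 4.3, 13.3]
gripper_width: 0.0006
```

Emit:
{"op": "servo_tool", "data": {
  "steps": [
    [0, 0, 0, 0.3, 0],
    [0, 0, 0, 0, 0],
    [0, 0, 0, 0, 0]
  ]
}}

```text
time_s: 17.0
tcp_pos: [0.6001, -0.11, 0.0415]
eef_rot: [-179.9, 0.0, -76.9]
contact_force: [-2.6, 4.7, 14.5]
gripper_width: 0.0004
```

Emit:
{"op": "servo_tool", "data": {
  "steps": [
    [0, 0, 0, -1.2, 0],
    [0, 0, 0, -1.2, 0],
    [0, 0, 0, -1.2, 0],
    [0, 0, 0, -1.2, 0],
    [0, 0, 0, -1.0, 0],
    [0, 0, 0, -1.0, 0],
    [0, 0, 0, -1.0, 0],
    [0, 0, 0, 0, 0]
  ]
}}

```text
time_s: 18.0
tcp_pos: [0.6, -0.1106, 0.12]
eef_rot: [-179.9, -0.0, -77.0]
contact_force: [0.6, 0.6, 0.6]
gripper_width: 0.0006
```

```bash
python3 look.py 11
```

```text
18.0 [ 0.60003774 -0.11062675  0.12001619] [0.61788086 0.55239627 0.5865705 ]
```

View pics/s11.png

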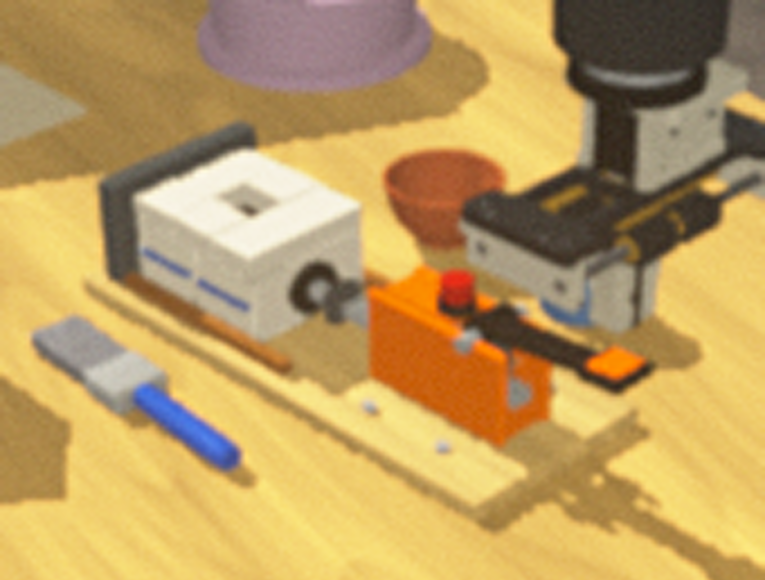

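14.5 N means a hold of about 13 N, so I stop pumping. The trigger is up and the fingers are clear of the clamp, with the gap closed at (195,275). Next the button: shift x −13.5 cm, y +0.3 cm.

Emit:
{"op": "servo_tool", "data": {
  "steps": [
    [0, 0, 0, 0, 0],
    [0, 0, 0, -0.5, 0],
    [0, -3, 0.1, 0, 0],
    [0, -4, 0.1, 0, 0],
    [0, -4, 0.1, 0, 0],
    [0, -2.5, 0, 0, 0],
    [0, 0, 0, 1, 0],
    [0, 0, 0, 0, 0]
  ]
}}

```text
time_s: 19.1
tcp_pos: [0.5655, 0.0198, 0.1132]
eef_rot: [179.9, -0.0, -77.0]
contact_force: [0.4, -0.6, 0.2]
gripper_width: 0.0004
```

```bash
sed -i 's/165:235,315:405/150:230,275:375/; s/\[315,165\]/[275,150]/; s/fx=8,fy=8/fx=7.5,fy=7.5/; s/)\*8)/)*7.5)/' zoom.py; python3 zoom.py 12; python3 look.py 12
```

```text
19.15 [0.56585864 0.01949076 0.11356262] [ 0.11041161 -0.31693246 -2.19284047] [ 0.13369905 -0.04290961 -0.02534087]
19.15 [0.56585864 0.01949076 0.11356262] [ 0.11041161 -0.31693246 -2.19284047]
```

View pics/z12.png

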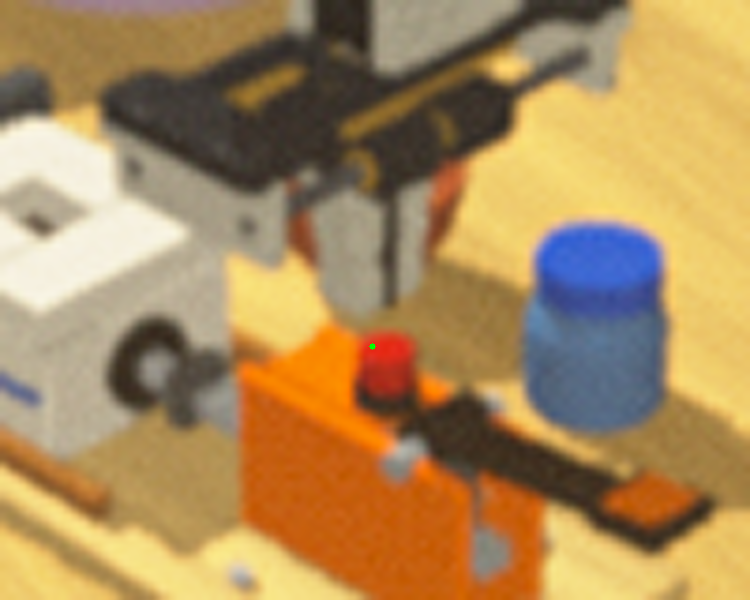

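View pics/t12.png

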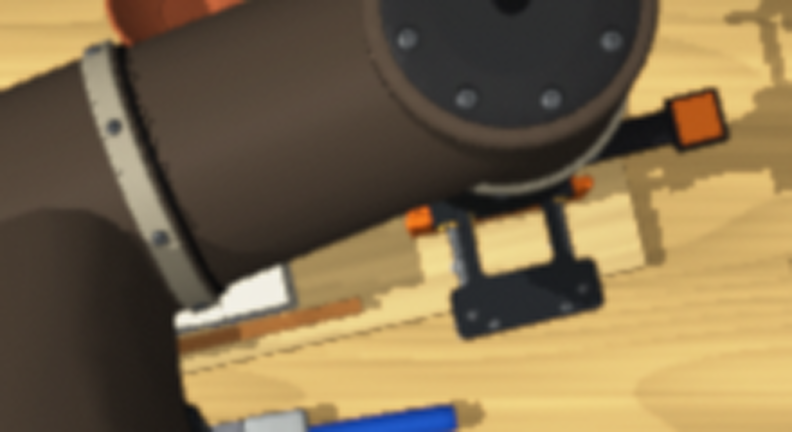

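The zoom shows the fingertips about 25 mm above the red button (387,345), offset about 3 mm away from the trigger hub as planned. The mould stands closed. Lowering now.

Emit:
{"op": "servo_tool", "data": {
  "steps": [
    [0, 0.2, -0.1, 1.0, 0],
    [0, 0, 0, 1.0, 0],
    [0, 0, 0, 0.2, 0],
    [0, 0, 0, 0, 0]
  ]
}}

```text
time_s: 19.75
tcp_pos: [0.5672, 0.0182, 0.0917]
eef_rot: [179.9, -0.0, -77.0]
contact_force: [-0.7, -0.3, 0.7]
gripper_width: 0.0002
```

Emit:
{"op": "servo_tool", "data": {
  "steps": [
    [0, 0, 0, 0.3, 0],
    [0, 0, 0, 0, 0]
  ]
}}

```text
time_s: 20.0
tcp_pos: [0.5677, 0.0184, 0.0894]
eef_rot: [-180.0, -0.0, -77.0]
contact_force: [-1.3, -1.1, 3.6]
gripper_width: -0.0001
```

Emit:
{"op": "servo_tool", "data": {
  "steps": [
    [0, 0, 0, 0.2, 0],
    [0, 0, 0, 0, 0]
  ]
}}

```text
time_s: 20.25
tcp_pos: [0.5677, 0.0184, 0.0873]
eef_rot: [-180.0, -0.0, -77.0]
contact_force: [-0.2, 0.1, 2.1]
gripper_width: 0.0003
```

Emit:
{"op": "servo_tool", "data": {
  "steps": [
    [0, 0, 0, 0.2, 0],
    [0, 0, 0, 0.2, 0],
    [0, 0, 0, 0, 0]
  ]
}}

```text
time_s: 20.62
tcp_pos: [0.5677, 0.0184, 0.083]
eef_rot: [-180.0, -0.0, -77.0]
contact_force: [-1.0, -1.4, 4.7]
gripper_width: 0.0007
```

Emit:
{"op": "servo_tool", "data": {
  "steps": [
    [0, 0, 0, 0.15, 0],
    [0, 0, 0, 0, 0],
    [0, 0, 0, 0, 0]
  ]
}}

```text
time_s: 21.0
tcp_pos: [0.5677, 0.0185, 0.0817]
eef_rot: [-180.0, -0.0, -77.0]
contact_force: [-0.2, -0.4, 5.7]
gripper_width: 0.0005
```

```bash
python3 zoom.py 13; python3 look.py 13
```

```text
21.05 [0.56769335 0.01845619 0.08163625] [-0.27523365 -1.54550866  3.15894234] [-0.40274374 -0.08041409 -0.01801293]
21.05 [0.56769335 0.01845619 0.08163625] [-0.27523365 -1.54550866  3.15894234]
```

View pics/z13.png

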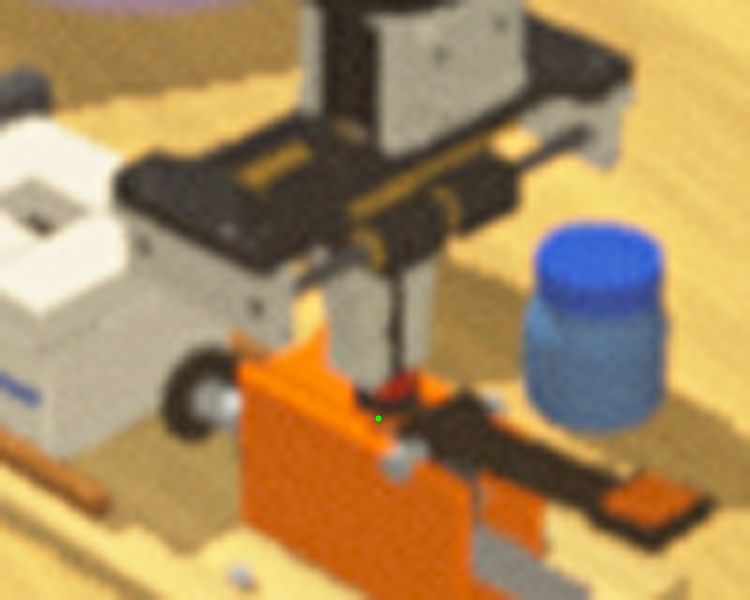

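The jaw has withdrawn: the pad is at (200,390) against the housing and the bar tail is out at (520,560). I'll hold the button another second, then lift off.

Emit:
{"op": "servo_tool", "data": {
  "steps": [
    [0, 0, 0, 0.05, 0],
    [0, 0, 0, 0, 0],
    [0, 0, 0, 0, 0],
    [0, 0, 0, 0, 0],
    [0, 0, 0, 0, 0],
    [0, 0, 0, 0, 0],
    [0, 0, 0, 0, 0],
    [0, 0, 0, 0, 0]
  ]
}}

```text
time_s: 22.15
tcp_pos: [0.5677, 0.0184, 0.0812]
eef_rot: [-180.0, -0.0, -77.0]
contact_force: [2.3, -1.7, 3.5]
gripper_width: 0.0002
```

Emit:
{"op": "servo_tool", "data": {
  "steps": [
    [0, 0, 0, -0.5, 0],
    [0, 0, 0, -1, 0],
    [0, 0, 0, -2, 0],
    [0, 0, 0, -3, 0],
    [0, 0, 0, -3, 0],
    [0, 0, 0, -3, 0],
    [0, 0, 0, 0, 0],
    [0, 0, 0, 0, 0]
  ]
}}

```text
time_s: 23.15
tcp_pos: [0.5665, 0.0185, 0.2055]
eef_rot: [179.9, 0.0, -77.0]
contact_force: [0.1, -0.2, -0.6]
gripper_width: 0.0003
```

Emit:
{"op": "servo_tool", "data": {
  "steps": [
    [0, 5, 0, 0, 0],
    [0, 5, 0, 0, 0],
    [0, 5, 0, 0, 0],
    [0, 5, 0, 0, 0],
    [0, 5, 0, 0, 0],
    [0, 5, 0, 0, 0],
    [0, 0, 0, 0, 0],
    [0, 0, 0, 0, 0]
  ]
}}

```text
time_s: 24.15
tcp_pos: [0.6343, -0.2737, 0.2044]
eef_rot: [179.9, 0.1, -77.0]
contact_force: [0.1, 0.7, -0.0]
gripper_width: 0.0007
```

```bash
python3 look.py 14; python3 - <<'E'
from h import *
im=r.capture("top");cv2.imwrite("pics/top14.png",im[:,:,::-1])
E
```

```text
24.15 [ 0.63431341 -0.27371089  0.20442244] [ 0.11713215  0.67312145 -0.00504651]
```

View pics/s14.png

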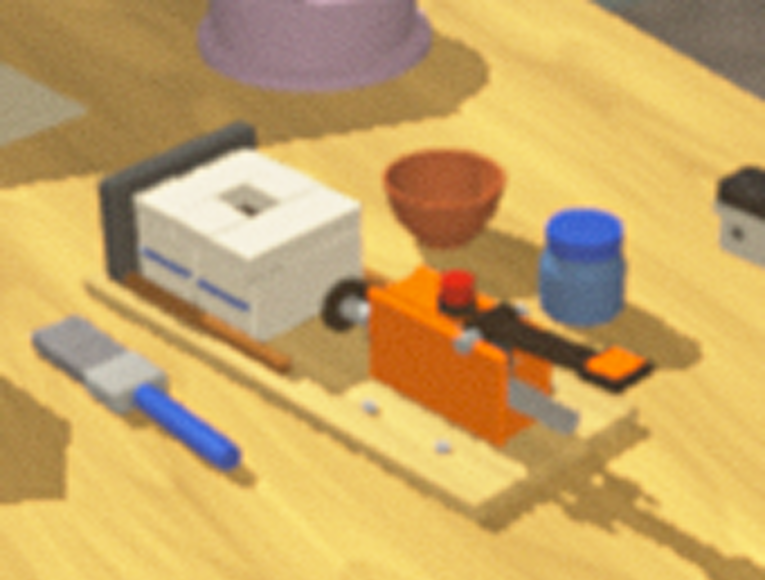

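View pics/t14.png

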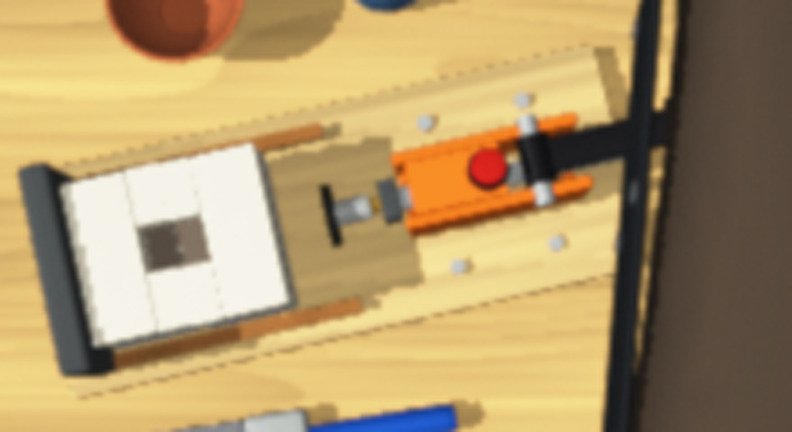

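The jaw pad is back at its starting pixel (332,215 in the top crop). The halves are flush and square with no gap, the trigger is up, and the bowl, jar and brush haven't moved. Handing in.

```bash
python3 -c "
from plant import r
print(r.close_job())"
```

```text
the job is handed in; nothing more can be done
None
```

I pumped the trigger six times, took the hand off, then pressed the red button until the jaw was fully back. The job is handed in, and the mould stands closed.

- **Clamping:** At full depth the trigger needed about 7 N on strokes 1–3, then 9.4, 11.4 and 14.5 N. From the given table, 14.5 N means the mould was held with about 13 N. I took the sixth stroke because 11.4 N left the hold at 6–8 N, too close to the 7 N limit. The squeeze was only inferred from the push force, not measured. By that estimate it peaked at about 17 N, under the 23 N limit.
- **Release:** I pressed the button about 8–9 mm and held it for over a second. The highest force I read on the button was 5.7 N.
- **Last pictures:** The jaw pad was back at its starting pixel, the halves were flush and square with no visible gap, and the trigger was up. The bowl, jar and brush had not moved and the hand was well clear. I handed in at about 24 s.
- **One disagreement:** The fingers touched things about 20–24 mm above the reported TCP height, both in the pictures and by touch. I therefore set the press depths from the felt contact heights.

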